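Hang the washed sauce bottles on the draining pegs

ROBOT

A 6-joint arm with a two-finger parallel gripper is mounted at the origin on the work surface. World frame = base frame: x ahead of the robot, y to its left, z up, the work surface at z = 0. Lengths are in mm, angles in rad, forces in N, time in s.
With the tool pointing down it reaches from about 400 to 825 mm from the base axis. Payload 7 kg.
Tool frame: the origin (TCP) lies on the centre line of the jaws, within the pads' length; the fingertips stand 14 mm ahead of it and the grasp point (between the pads) lies 5 mm behind it; z points along the fingers, x is the direction in which the jaws open and shut, and the axes are right-handed (so a half turn about z gives the same grasp; the last joint's range is limited). The gripper opens to 85 mm and grips with 20 to 120 N. Pads are 22 mm wide; open, the fingers measure 114 mm over their backs; the gripper's body (76 mm by 85 mm) begins 54 mm behind the grasp point. The pads swing forward as they close: fully open they stand 13 mm farther back than shut.
Start: joints at [1.536, 0.359, 0.012, 0, -1.224, -0.288], TCP at [214.134, 640.111, 209.002] pointing down, gripper open.
Joint ranges: [-3.07, 3.07], [-1.43, 2.12], [-1.02, 1.25], [-3.03, 1.67], [-3.05, -0], [-3.03, 3.03]. Speed limits (rad/s): [2.39, 2.39, 3.01, 3.14, 3.14, 3.14].

INTERFACE

Orientations are given as a rotation vector (axis times angle).
In Python, from rig import robot, jaws, planner, cams, job_done, nets, telemetry gives the robot as it stands. The module is installed in compiled form; this text tells all that it offers. Calls block until the motion is done:
- robot.move_to(position, orientation): joint-space move of the TCP to a pose.
- robot.move_straight(position, rot=None, v=150, contact_N=None): straight line of the TCP; rot=None keeps the orientation; v is the mean speed in mm/s. With contact_N (N) it stops when the force on the tool has changed by that much, and returns True; else False.
- robot.movej(angles): joint-space move.
- jaws.command_gripper(opening): opening from 0.0 (shut) to 1.0 (fully open); the grip force is fixed at half the most; returns when the fingers have stopped.
- robot.wait(seconds).
- planner.inverse_kinematics(position, orientation): joint angles nearest the present ones, or None.
- cams.grab_frame(name): name is "side" or "top" or "wrist"; returns the picture (420x560x3 uint8, red, green, blue); there is no depth.
- cams.get_calibration(name): a dict with "fx", "fy", "cx", "cy" (pixels), "rvec" (rotation vector, rad) and "tvec" (3), from world to camera coordinates, as OpenCV has them; the wrist camera has in their place "hand_eye" (4x4, takes a point from camera to tool coordinates, whose origin is the TCP and whose axes are the tool frame's). Camera axes: x right, y down, z forward; pixel columns grow to the right and rows downward; lengths in mm; the calibration is good to about 2 mm. A picture is of the moment at which its call begins: read the wrist's pose just before it. get_calibration takes no time and is no camera call.
A pose or a line that the arm cannot do raises robot.IKError and nothing moves.
- job_done(): hands the job in, once; it reports no verdict.
Trained networks look in the newest picture that a camera, given by its name, has taken for a name from the list of things; names that differ only in an ending like _2 or _b are one class to them, and where a whole thing is asked for, a point or a joint stands for the part that bears it (a point fixed in the world has none). Each returns a list of dicts, best first, with "score" (0 to 1); they miss things now and then, are a little off and sometimes report something else, mostly with a low value. They report only what shows in the picture. A call takes as long as a camera call. They do not tell look-alikes from the thing itself.
- nets.recognise(query, camera): "bbox" ([centre column, centre row, width, height] in pixels, round what is visible of it).
Readings, each from a call of its own:
- telemetry.current_clock(): time.
- telemetry.current_joint_positions(): joint angles.
- telemetry.current_qd(): joint speeds.
- telemetry.current_joint_efforts(): joint torques, N m.
- telemetry.current_tool_pos(): TCP position.
- telemetry.current_ee_rot(): TCP orientation.
- telemetry.current_force(): force on the tool from outside, world axes, zero at the start.
- telemetry.current_wrist_torque(): the same for the moment, N m.
- telemetry.current_width(): opening from 0.0 (shut) to 1.0 (fully open).
Only numpy, scipy, OpenCV 4.12 (cv2) and the standard library are available. Lean on these libraries where they do the work, as an engineer would, in place of code of your own. Each camera call takes 0.05 s, during which the arm holds its last target.

TASK

The red and the yellow sauce bottle have just been washed and stand on their mouths on the counter, where they cannot drain. Hang each of them mouth-down on an empty peg of the draining rack, fully down so that the peg's tip meets the inside of the bottle's bottom, and let go. Leave the white bottle hanging where it drains, and do not shift the tub, the bowl or the brush.

Things in the scene. Friction and masses are not known exactly. Their poses are not given: they have to be found in the camera images.
- red_bottle_mid (a point): Centre of the red plastic squeeze sauce bottle, top off, empty (about 60 g), 130 mm long, round body 56 mm across. It starts upside down on the counter, standing on its mouth, closed bottom up, this point 65 mm above the counter. Its z axis runs from mouth to closed bottom
- red_bottle_mouth (a point): Centre of the red bottle's open mouth, in the rim's plane, 65 mm from the centre along -z. Opening 39 mm across in a neck 45 mm across outside and 22 mm long; an 11 mm shoulder widens from the neck to the 97 mm long body
- red_bottle_bottom (a point): Centre of the inside of the red bottle's closed bottom, 62 mm from the centre along +z. Bottom and walls are 3 mm thick; inside depth from the mouth 127 mm
- yellow_bottle_mid (a point): Centre of the yellow plastic squeeze sauce bottle, top off, empty (about 60 g), 130 mm long, round body 56 mm across. It starts upside down on the counter, standing on its mouth, closed bottom up, this point 65 mm above the counter. Its z axis runs from mouth to closed bottom
- yellow_bottle_mouth (a point): Centre of the yellow bottle's open mouth, in the rim's plane, 65 mm from the centre along -z. Opening 39 mm across in a neck 45 mm across outside and 22 mm long; an 11 mm shoulder widens from the neck to the 97 mm long body
- yellow_bottle_bottom (a point): Centre of the inside of the yellow bottle's closed bottom, 62 mm from the centre along +z. Bottom and walls are 3 mm thick; inside depth from the mouth 127 mm
- rack: Countertop draining rack, fixed. Drip tray 190 mm deep (x) by 310 mm wide (y), rim 22 mm high; 14 mm steel rail along y, 60 mm behind the tray's centre (+x), 70 mm up. On it three steel pegs, 110 mm apart (y = -110, 0, 110 mm), all leaning 27 degrees from vertical to the rack's front (-x, robot side). Origin: centre of the tray's underside; x to the back, z up
- peg_a_tip (a point): Upper end of draining peg a, a steel rod 9 mm thick and 150 mm long from the rail to this end, tipped with a black ball 14 mm across; the end is 204 mm above the counter. It is empty at the start. Which of the three places along the rail peg a has differs from start to start. Axes as the rack's
- peg_a_low (a point): Point on the axis of peg a, 127 mm along it from its upper end and 23 mm along it from the rail: about where the mouth of a fully hung bottle comes. The line from here to the upper end is the peg's direction
- peg_b_tip (a point): Upper end of draining peg b, a steel rod 9 mm thick and 150 mm long from the rail to this end, tipped with a black ball 14 mm across; the end is 204 mm above the counter. It is empty at the start. Which of the three places along the rail peg b has differs from start to start. Axes as the rack's
- peg_b_low (a point): Point on the axis of peg b, 127 mm along it from its upper end and 23 mm along it from the rail: about where the mouth of a fully hung bottle comes. The line from here to the upper end is the peg's direction
- peg_c_tip (a point): Upper end of draining peg c, a steel rod 9 mm thick and 150 mm long from the rail to this end, tipped with a black ball 14 mm across; the end is 204 mm above the counter. This is the peg with the white bottle hanging on it at the start. Which of the three places along the rail peg c has differs from start to start. Axes as the rack's
- peg_c_low (a point): Point on the axis of peg c, 127 mm along it from its upper end and 23 mm along it from the rail: about where the mouth of a fully hung bottle comes. The line from here to the upper end is the peg's direction
- white_bottle_mid (a point): Centre of a white bottle of the same make that already hangs draining on peg c, about 63 mm below the peg's upper end; its closed bottom reaches about 212 mm above the counter. It is loose: leave it hanging
- tub: Bystander: square steel tub with a blue lid, 86 by 86 mm, 94 mm high, loose. Origin: centre of its underside
- bowl: Bystander: small round steel bowl, 94 mm across, 45 mm high, in which the two bottles' nozzle tops lie (highest point about 80 mm), loose. Origin: centre of its underside
- brush: Bystander: wooden scrubbing brush, 130 by 52 mm, 44 mm high, loose. Origin: centre of its underside; x along its length
Mind the look-alikes: they are no part of the job. What is shaped like the part that bears yellow_bottle_mid but turquoise is not meant.

How it is judged (in metres and radians):
At the end, for the whole second after the job is handed in: Red and yellow bottle each hang, at rest, on a peg that was empty: inside of the bottom within 30 mm of the peg's upper end, centre of the mouth within 40 mm of the point 127 mm down the peg. White bottle, tub, bowl and brush are within 30 mm of where they were (((distance between red_bottle_bottom and peg_a_tip below 0.03 m and distance between red_bottle_mouth and peg_a_low below 0.04 m) or (distance between red_bottle_bottom and peg_b_tip below 0.03 m and distance between red_bottle_mouth and peg_b_low below 0.04 m)) and ((distance between yellow_bottle_bottom and peg_a_tip below 0.03 m and distance between yellow_bottle_mouth and peg_a_low below 0.04 m) or (distance between yellow_bottle_bottom and peg_b_tip below 0.03 m and distance between yellow_bottle_mouth and peg_b_low below 0.04 m)) and distance of each of white_bottle_mid, tub, bowl, brush from where it was at the start of the episode below 0.03 m and linear speed of each of red_bottle, yellow_bottle below 0.03 m/s); the robot touches nothing.
It fails at once if the white bottle was knocked from its place (distance of white_bottle_mid from where it was at the start of the episode above 0.05 m).
It fails at once if the tub was shifted (distance of tub from where it was at the start of the episode above 0.03 m).
It fails at once if the bowl was shifted (distance of bowl from where it was at the start of the episode above 0.03 m).
It fails at once if the brush was shifted (distance of brush from where it was at the start of the episode above 0.03 m).
It also fails if it takes over 61 s, if anything falls off the work surface, if the arm or the gripper's body presses on something with over 40 N, if the wrist force passes 120 N, or if a joint passes its speed limit or range.

## Working session

There is one attempt and no reset: what is moved stays moved. The work goes in short steps, each a Python script; the robot and the scene stay as the last script left them, time stands still between calls to the robot, and variables do not carry over. Pictures are saved under pics/ and viewed, and the job is handed in when it is done.

```bash
mkdir -p pics; ls; cat > h.py <<'E'
import numpy as np, cv2
from scipy.spatial.transform import Rotation as R
from rig import robot, jaws, planner, cams, job_done, nets, telemetry
def save(n,im): cv2.imwrite('pics/'+n+'.png',cv2.cvtColor(im,cv2.COLOR_RGB2BGR))
def cam(name):
    c=cams.get_calibration(name)
    return c, np.array([[c['fx'],0,c['cx']],[0,c['fy'],c['cy']],[0,0,1.]])
def ray(name,px):
    c,K=cam(name); Rm=cv2.Rodrigues(np.array(c['rvec'],float))[0]; t=np.array(c['tvec'],float)
    d=Rm.T@np.linalg.inv(K)@np.array([px[0],px[1],1.]); o=-Rm.T@t
    return o,d/np.linalg.norm(d)
def atz(name,px,z):
    o,d=ray(name,px); return o+d*(z-o[2])/d[2]
def proj(name,P):
    c,K=cam(name); return cv2.projectPoints(np.atleast_2d(np.array(P,float)),np.array(c['rvec'],float),np.array(c['tvec'],float),K,None)[0][:,0]
E
python3 - <<'E'
from h import *
print(telemetry.current_clock())
for n in ['side','top','wrist']:
    im=cams.grab_frame(n); save(n+'0',im); print(n,cams.get_calibration(n))
    if n!='wrist':
        for q in ['red_bottle_mid','yellow_bottle_mid','white_bottle_mid','rack','tub','bowl','brush','peg_a_tip']:
            print(q,[(np.round(d['bbox']).tolist(),round(d['score'],2)) for d in nets.recognise(q,n)][:4])
print(telemetry.current_clock())
E
```

```text
pics
0.0
side {'fx': 413.0280126740791, 'fy': 413.0280126740791, 'cx': 282.04766908208705, 'cy': 216.5213172944026, 'rvec': array([ 0.13226807, -2.9271897 ,  1.08676805]), 'tvec': array([564.09093424, 165.48123065, 954.70684421])}
red_bottle_mid [([345.0, 190.0, 23.0, 44.0], 0.78)]
yellow_bottle_mid [([332.0, 219.0, 26.0, 54.0], 0.95), ([287.0, 220.0, 23.0, 49.0], 0.77), ([226.0, 202.0, 28.0, 50.0], 0.66)]
white_bottle_mid [([250.0, 298.0, 55.0, 61.0], 0.91)]
rack [([260.0, 338.0, 110.0, 162.0], 0.74)]
tub [([340.0, 161.0, 38.0, 42.0], 0.93)]
bowl [([290.0, 148.0, 34.0, 32.0], 0.8), ([252.0, 298.0, 59.0, 60.0], 0.3)]
brush [([352.0, 272.0, 58.0, 31.0], 0.91), ([246.0, 359.0, 40.0, 43.0], 0.51)]
peg_a_tip [([235.0, 254.0, 31.0, 48.0], 0.64), ([352.0, 271.0, 56.0, 24.0], 0.43)]
top {'fx': 513.3665986346135, 'fy': 513.3665986346135, 'cx': 267.88372787121494, 'cy': 216.7206942987502, 'rvec': array([ 2.17032034, -2.12285159,  0.15358204]), 'tvec': array([ -45.65231936,  576.27337409, 1447.97438378])}
red_bottle_mid [([331.0, 269.0, 25.0, 25.0], 0.62)]
yellow_bottle_mid [([304.0, 168.0, 23.0, 26.0], 0.93), ([331.0, 223.0, 22.0, 26.0], 0.79), ([289.0, 221.0, 23.0, 26.0], 0.77), ([297.0, 258.0, 21.0, 20.0], 0.66)]
white_bottle_mid [([194.0, 199.0, 23.0, 32.0], 0.73)]
rack []
tub [([378.0, 271.0, 34.0, 32.0], 0.97)]
bowl [([393.0, 220.0, 33.0, 29.0], 0.63), ([330.0, 270.0, 25.0, 23.0], 0.52)]
brush [([253.0, 277.0, 22.0, 46.0], 0.83)]
peg_a_tip []
wrist {'fx': 349.0933953987532, 'fy': 349.0933953987532, 'cx': 281.55413968861643, 'cy': 212.06242702015115, 'hand_eye': array([[ 9.99999981e-01,  9.97278930e-05, -1.65948973e-04,
         4.78805529e-01],
       [-4.61604353e-05,  9.55223273e-01,  2.95885953e-01,
        -7.52882711e+01],
       [ 1.88026403e-04, -2.95885940e-01,  9.55223259e-01,
        -1.64374971e+02],
       [ 0.00000000e+00,  0.00000000e+00,  0.00000000e+00,
         1.00000000e+00]])}
0.95
```

View pics/side0.png

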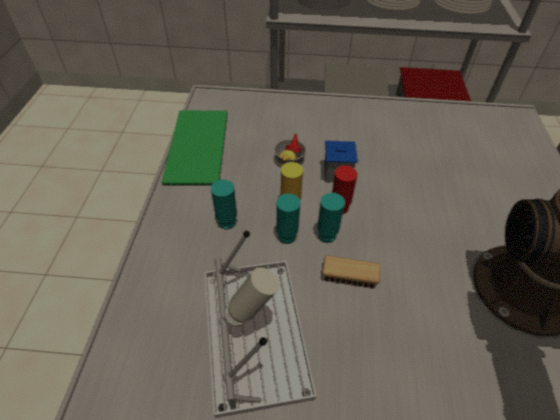

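View pics/top0.png

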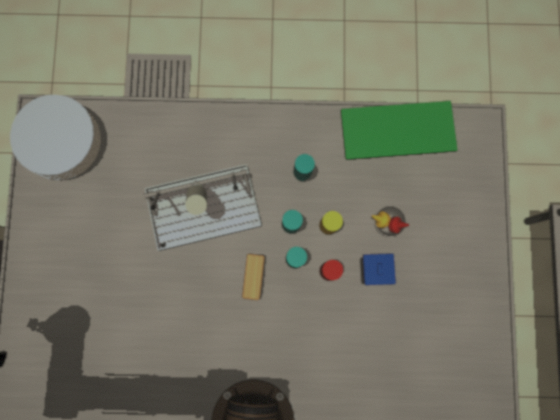

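View pics/wrist0.png

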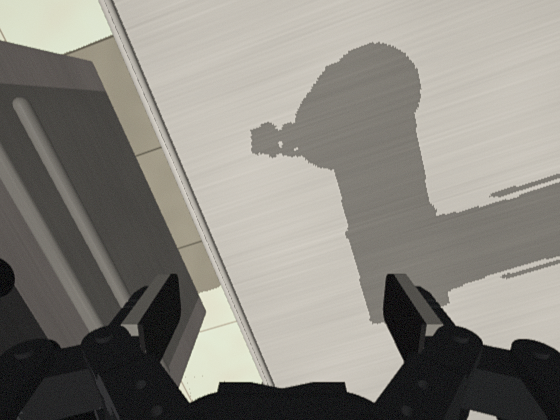

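```bash
python3 - <<'E'
import cv2
a=cv2.imread('pics/side0.png')[120:420,180:400]; cv2.imwrite('pics/side0c.png',cv2.resize(a,None,fx=2,fy=2,interpolation=2)) 
a=cv2.imread('pics/top0.png')[140:310,130:430]; cv2.imwrite('pics/top0c.png',cv2.resize(a,None,fx=2.6,fy=2.6,interpolation=2)) 
E
```

```text
(no output)
```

View pics/side0c.png

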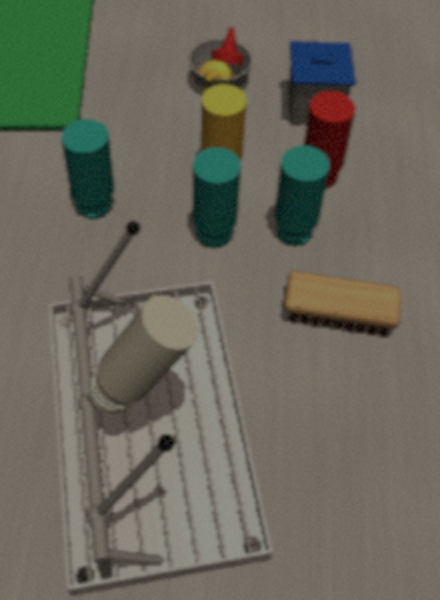

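View pics/top0c.png

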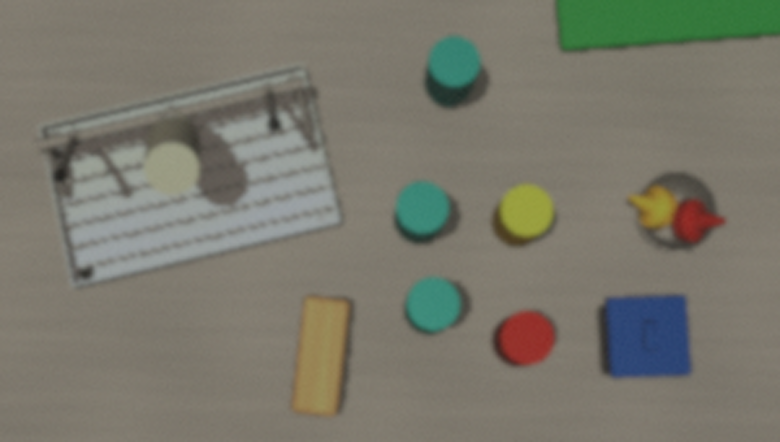

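Candidates for red: the bottle at top (332,270) / side (345,190), against the red nozzle in the bowl (398,226). For yellow: the bottle at top (332,222) / side (291,182), against the yellow nozzle in the bowl (381,219). The three turquoise look-alikes are at top (304,165), (292,221) and (297,258). The zoomed crops confirm the choice. The middle peg carries the white bottle, and the empty tips are black balls at top ~(153,206) and (235,188), side ~(263,341) and (246,234). Next I measure.

```bash
cat >> h.py <<'E'
def tri(p1,p2):
    o1,d1=ray('top',p1); o2,d2=ray('side',p2)
    A=np.stack([d1,-d2],1); s=np.linalg.lstsq(A,o2-o1,rcond=None)[0]
    a=o1+s[0]*d1; b=o2+s[1]*d2
    return (a+b)/2, np.linalg.norm(a-b)
E
python3 - <<'E'
from h import *
T=cv2.cvtColor(cv2.imread('pics/top0.png'),cv2.COLOR_BGR2RGB).astype(int);S=cv2.cvtColor(cv2.imread('pics/side0.png'),cv2.COLOR_BGR2RGB).astype(int)
def blob(im,mask,box):
    x0,y0,x1,y1=box; m=np.zeros(mask.shape,bool); m[y0:y1,x0:x1]=mask[y0:y1,x0:x1]
    n,l,st,c=cv2.connectedComponentsWithStats(m.astype(np.uint8)); i=1+np.argmax(st[1:,4]); return c[i],st[i]
r,g,b=T[...,0],T[...,1],T[...,2]
# bright tops
import collections
for n,m,box in [('red',(r>110)&(g<80),(315,250,350,290)),('yel',(r>140)&(g>130)&(b<90),(315,205,350,240)),
  ('tq1',(g>110)&(r<80),(290,145,322,185)),('tq2',(g>110)&(r<80),(278,205,308,238)),('tq3',(g>110)&(r<80),(283,245,312,272)),('white',(r>140)&(b<r-15),(180,190,212,220)),
  ('tub',(b>r+30),(360,250,400,290)),('bowl',np.hypot(r-g,b-g)>=0,(375,205,408,236)),('brush',(r>b+40),(240,245,270,305))]:
    c,s=blob(T,m,box); z=130 if n in('red','yel','tq1','tq2','tq3') else {'white':210,'tub':94,'bowl':45,'brush':44}[n]
    print(n,c.round(1),s,atz('top',c,z).round(1))
dT=T.sum(2);dS=S.sum(2)
for im,boxes in((dT,[(145,198,162,213),(228,180,243,196)]),(dS,[(255,333,271,349),(238,226,254,242)])):
    for x0,y0,x1,y1 in boxes:
        p=im[y0:y1,x0:x1]; print(p.min())
        w=np.clip(np.percentile(p,50)*0.6-p,0,None); yy,xx=np.mgrid[y0:y1,x0:x1]
        print((w*xx).sum()/w.sum(),(w*yy).sum()/w.sum())
a=cv2.imread('pics/top0.png')[160:250,140:270]; cv2.imwrite('pics/tc.png',cv2.resize(a,None,fx=6,fy=6,interpolation=0)) 
a=cv2.imread('pics/side0.png')[215:355,200:320]; cv2.imwrite('pics/sc.png',cv2.resize(a,None,fx=4,fy=4,interpolation=0)) 
E
```

```text
red [332.6 269.4] [323 260  21  21 336] [ 425.1 -210.   130. ]
yel [332.4 219.9] [324 211  18  19 279] [ 559.4 -209.   130. ]
tq1 [304.3 163.1] [295 154  20  19 274] [ 716.5 -130.6  130. ]
tq2 [292.1 219.3] [282 210  20  19 290] [558.7 -99.1 130. ]
tq3 [296.3 256.5] [286 247  21  20 316] [ 457.6 -112.2  130. ]
white [195.5 204.5] [186 196  20  18 295] [580.4 153.9 210. ]
tub [378.7 269. ] [363 254  32  31 924] [ 430.8 -341.9   94. ]
bowl [391. 220.] [ 375  205   33   31 1023] [ 574.9 -389.1   45. ]
brush [252.8 276.6] [242 254  22  46 804] [403.5   6.2  44. ]
104
152.87056883759274 205.18796372629842
148
234.91164453524004 186.02017364657814
2
262.21545604414086 341.39185142818684
28
245.82986212965682 234.05591082428867
```

View pics/tc.png

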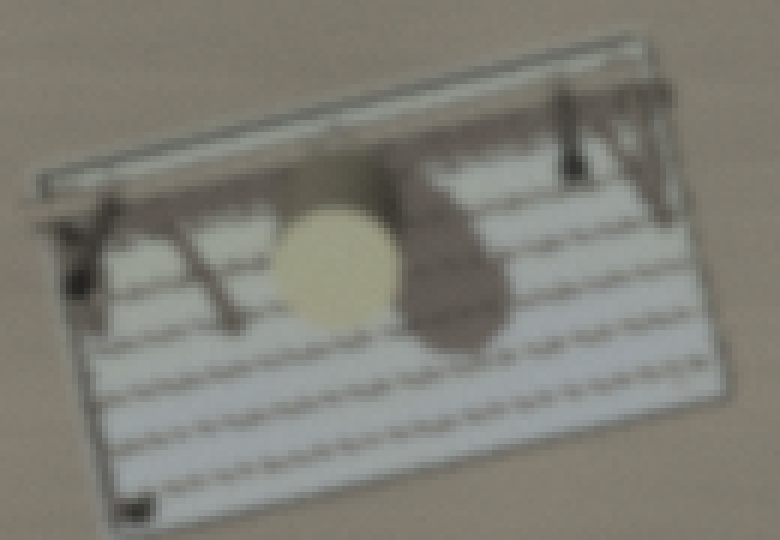

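View pics/sc.png

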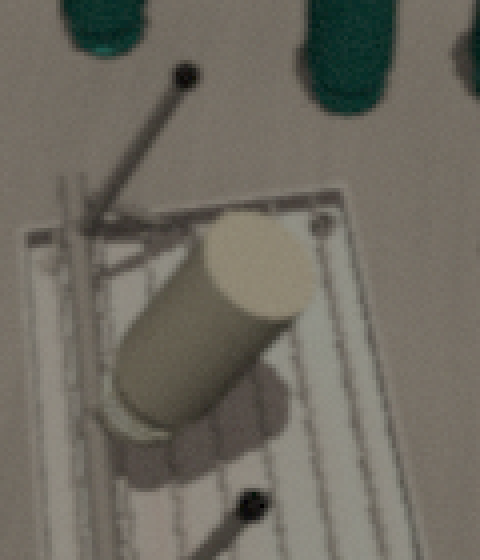

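```bash
cat >> h.py <<'E'
def rackpt(p,P):
    c,s=np.cos(p[2]),np.sin(p[2]); P=np.atleast_2d(P).astype(float)
    return P@np.array([[c,-s,0],[s,c,0],[0,0,1]]).T+np.array([p[0],p[1],0])
L=np.radians(27)
def peg(y,s): return [60-s*np.sin(L),y,70+s*np.cos(L)]
E
python3 - <<'E'
from h import *
from scipy.optimize import least_squares
tl,tr=(153.1,206.2),(235.1,187.2); sl,sr=(262.8,341.2),(246.2,233.9)
print(tri(tl,sl),tri(tr,sr))
C=[[95,155,22],[95,-155,22],[-95,-155,22],[-95,155,22]]
ct=np.array([(147,189.7),(246.7,166.7),(261.3,225.8),(158.3,248.3)])
# side corners of tray: near sc (25,240),(342,190)
cs=np.array([(200+25/4,215+236/4),(200+342/4,215+190/4)])
def f(p,full=False):
    tips=rackpt(p,[peg(110,150),peg(-110,150)])
    r=np.concatenate([(proj('top',tips)-[tl,tr]).ravel(),(proj('side',tips)-[sl,sr]).ravel(),(proj('top',rackpt(p,C))-ct).ravel()/1.5,(proj('side',rackpt(p,C[1:3]))-cs).ravel()/1.5])
    return r
s=least_squares(f,[600,150,0.2],loss='soft_l1',x_scale=[100,100,.1]); print(s.x,np.degrees(s.x[2]),f(s.x).round(1))
print(rackpt(s.x,[peg(y,d) for y in(110,0,-110) for d in(150,23)]).round(1))
p=s.x
white=rackpt(p,peg(0,150+3)); print(white)
# side-view bottle tops check
for n,P in (('red',[425.1,-210,130]),('yel',[559.4,-209,130]),('tq2',[558.7,-99.1,130])): print(n,proj('side',P))
np.save('rack.npy',p)
E
```

```text
(array([576.81820269, 267.19533211, 191.58934616]), np.float64(0.4927697200508634)) (array([632.84102295,  54.45737701, 193.24705072]), np.float64(2.519721656871447))
[6.10396857e+02 1.64947449e+02 2.50631626e-01] 14.360134410545063 [-1.9 -0.3 -1.  -0.2  0.8 -1.7  1.8 -2.3 -2.5 -2.5 -1.  -2.6 -1.2 -1.
 -1.7 -0.  -1.  -1.8  0.7 -1.2]
[[575.3 269.5 203.7]
 [631.1 283.8  90.5]
 [602.6 162.9 203.7]
 [658.4 177.2  90.5]
 [629.8  56.4 203.7]
 [685.7  70.7  90.5]]
[[601.23189593 162.60108311 206.3239982 ]]
red [[347.46006772 172.01549079]]
yel [[292.75154242 168.54382908]]
tq2 [[289.7873255  201.15709359]]
```

```bash
cat >> h.py <<'E'
def down(phi): # tool x at angle phi in world
    x=np.array([np.cos(phi),np.sin(phi),0]); z=np.array([0,0,-1.]); return R.from_matrix(np.stack([x,np.cross(z,x),z],1)).as_rotvec()
def pegrot(u,phi): # tool z=-u ; phi=0: tool x ~ most 'in plane' horizontalwards away
    z=-u; y0=np.cross(z,[0,0,1.]); y0/=np.linalg.norm(y0); x0=np.cross(y0,z)  # x0 upward/in-plane
    x=np.cos(phi)*x0+np.sin(phi)*np.cross(z,x0); return R.from_matrix(np.stack([x,np.cross(z,x),z],1)).as_rotvec()
def u_of(p): return (rackpt(p,peg(0,150))-rackpt(p,peg(0,0)))[0]/150
E
python3 - <<'E'
from h import *
p=np.load('rack.npy');u=u_of(p);print(u)
for ph in np.radians(range(-180,180,45)):
    o=[]
    for P in ([425,-210,95],[425,-210,330],[559,-209,95],[559,-209,330]):
        q=planner.inverse_kinematics(P,down(ph)); o.append(None if q is None else np.round(q,2).tolist())
    print('down',round(np.degrees(ph)),o)
for y in(110,-110):
  t=rackpt(p,peg(y,150))[0]
  for ph in np.radians(range(-180,180,45)):
    o=[]
    for d in (-32,115,140):
        q=planner.inverse_kinematics(t+u*d,pegrot(u,ph)); o.append(None if q is None else np.round(q,2).tolist())
    print(y,round(np.degrees(ph)),o)
E
```

```text
[-0.439806   -0.11259686  0.89100652]
down -180 [[-0.04, 0.14, -0.58, 0.0, -0.86, 0.04], [-0.04, -0.04, -0.2, 0.0, -1.41, 0.04], [-0.03, 0.33, -0.31, 0.0, -0.93, 0.03], [-0.03, 0.18, 0.04, 0.0, -1.43, 0.03]]
down -135 [[-0.04, 0.14, -0.58, 0.0, -0.86, 0.83], [-0.04, -0.04, -0.2, 0.0, -1.41, 0.83], [-0.03, 0.33, -0.31, 0.0, -0.93, 0.82], [-0.03, 0.18, 0.04, 0.0, -1.43, 0.82]]
down -90 [[-0.04, 0.14, -0.58, 0.0, -0.86, 1.61], [2.27, -1.42, -0.2, -0.0, -2.79, -0.7], [-0.03, 0.33, -0.31, 0.0, -0.93, 1.6], [-0.03, 0.18, 0.04, 0.0, -1.43, 1.6]]
down -45 [[-0.04, 0.14, -0.58, 0.0, -0.86, 2.4], [2.27, -1.42, -0.2, -0.0, -2.79, 0.09], [-0.03, 0.33, -0.31, 0.0, -0.93, 2.39], [-0.03, 0.18, 0.04, 0.0, -1.43, 2.39]]
down 0 [None, [2.27, -1.42, -0.2, 0.0, -2.79, 0.88], None, None]
down 45 [[-0.04, 0.14, -0.58, 0.0, -0.86, -2.31], [2.27, -1.42, -0.2, 0.0, -2.79, 1.66], [-0.03, 0.33, -0.31, 0.0, -0.93, -2.33], [-0.03, 0.18, 0.04, 0.0, -1.43, -2.33]]
down 90 [[-0.04, 0.14, -0.58, 0.0, -0.86, -1.53], [-0.04, -0.04, -0.2, 0.0, -1.41, -1.53], [-0.03, 0.33, -0.31, 0.0, -0.93, -1.54], [-0.03, 0.18, 0.04, 
[... 1596 characters left out ...]
.89], [0.49, -0.18, -0.48, 0.15, -0.82, -1.89]]
-110 -45 [[0.44, 0.09, -0.62, 0.22, -0.41, -2.73], [0.48, -0.14, -0.5, 0.15, -0.76, -2.68], [0.49, -0.18, -0.48, 0.15, -0.82, -2.67]]
-110 0 [[0.44, 0.09, -0.62, 0.22, -0.41, 2.77], [0.48, -0.14, -0.5, 0.15, -0.76, 2.82], [0.49, -0.18, -0.48, 0.15, -0.82, 2.82]]
-110 45 [[0.44, 0.09, -0.62, 0.22, -0.41, 1.98], [0.48, -0.14, -0.5, 0.15, -0.76, 2.04], [0.49, -0.18, -0.48, 0.15, -0.82, 2.04]]
-110 90 [[0.44, 0.09, -0.62, 0.22, -0.41, 1.2], [0.48, -0.14, -0.5, 0.15, -0.76, 1.25], [0.49, -0.18, -0.48, 0.15, -0.82, 1.25]]
-110 135 [[0.44, 0.09, -0.62, 0.22, -0.41, 0.41], [0.48, -0.14, -0.5, 0.15, -0.76, 0.46], [0.49, -0.18, -0.48, 0.15, -0.82, 0.47]]
```

```bash
cat >> h.py <<'E'
def wgrab(n):
    P=np.array(telemetry.current_tool_pos(),float);rv=np.array(telemetry.current_ee_rot(),float)
    im=cams.grab_frame('wrist'); save(n,im); np.savez('pics/'+n+'.npz',P=P,rv=rv); return im
def wray(n,px):
    d=np.load('pics/'+n+'.npz'); c,K=cam('wrist'); T=np.eye(4);T[:3,:3]=R.from_rotvec(d['rv']).as_matrix();T[:3,3]=d['P']; T=T@np.array(c['hand_eye'])
    v=T[:3,:3]@np.linalg.inv(K)@np.array([px[0],px[1],1.]); return T[:3,3],v/np.linalg.norm(v)
def watz(n,px,z):
    o,v=wray(n,px); return o+v*(z-o[2])/v[2]
def wproj(n,P):
    d=np.load('pics/'+n+'.npz'); c,K=cam('wrist'); T=np.eye(4);T[:3,:3]=R.from_rotvec(d['rv']).as_matrix();T[:3,3]=d['P']; T=np.linalg.inv(T@np.array(c['hand_eye']))
    P=np.atleast_2d(P).astype(float)@T[:3,:3].T+T[:3,3]; q=P@K.T; return q[:,:2]/q[:,2:]
E
python3 - <<'E'
from h import *
p=np.load('rack.npy')
robot.move_to([540,190,430],down(np.pi))
wgrab('w1')
robot.move_to([480,-230,330],down(np.pi))
wgrab('w2'); print(telemetry.current_clock(), telemetry.current_joint_positions())
print(wproj('w1',rackpt(p,[peg(110,150),peg(-110,150)])),wproj('w2',[[425,-210,130],[559,-209,130]]))
E
```

```text
4.7917 [-7.66321172e-02  6.45996264e-02 -9.41864019e-02 -3.40350925e-05
 -1.41149317e+00  7.78597597e-02]
[[251.19720657 239.18867773]
 [192.47629412  43.78318499]] [[332.67985687 196.57943302]
 [208.45446499 197.40391394]]
```

View pics/w1.png

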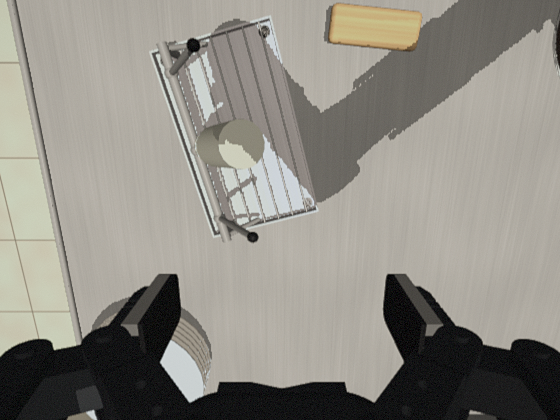

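View pics/w2.png

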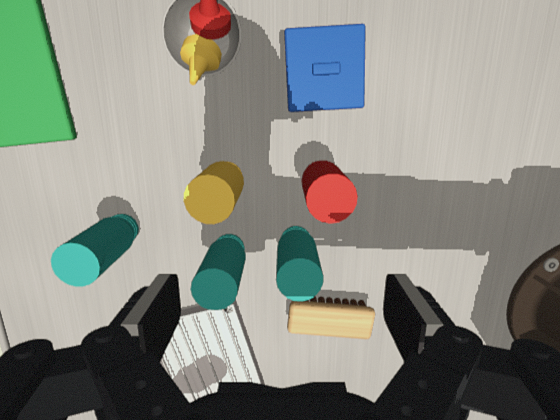

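w1 shows the empty peg tips at (253,237) and (194,45); the model predicts (251,239) and (192,44). w2 shows the red bottle's top at about (331,198) and the yellow's at (210,197), against predictions of (333,197) and (208,197). Everything agrees within ~2 mm, so I pick red.

```bash
python3 - <<'E'
from h import *
r=watz('w2',(331,198),130); y=watz('w2',(210,197.5),130)
tl=watz('w1',(253,237),200); tr=watz('w1',(194,45),200); print(r,y,tl,tr,np.degrees(np.arctan2(*(tl-tr)[:2])),np.linalg.norm(tl-tr))
np.savez('pts.npz',r=r,y=y,tl=tl,tr=tr)
robot.move_straight([r[0],r[1],200],down(np.pi),v=200)
robot.move_straight([r[0],r[1],95],v=120,contact_N=6) and print('contact')
print(telemetry.current_tool_pos())
jaws.command_gripper(0.0); print(telemetry.current_width(),telemetry.current_force())
robot.move_straight([r[0],r[1],330],v=150)
wgrab('w3');save('s3',cams.grab_frame('side')); print(telemetry.current_width(),telemetry.current_clock())
E
```

```text
[ 426.74436163 -208.41527249  130.        ] [ 557.33930289 -208.89389577  130.        ] [573.35600855 268.11384095 200.        ] [629.1921887  56.9618407 200.       ] -14.812025844078297 218.4098125567823
[ 427.38757729 -208.5621247    95.67640544]
0.6238551790801768 [-2.01691596  0.73189398  9.78340535]
0.6268739555940784 8.9083
```

View pics/w3.png

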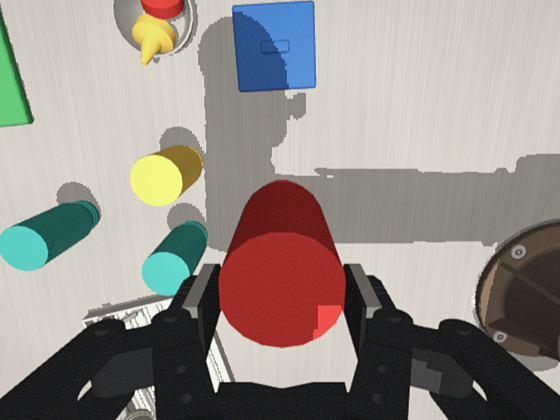

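View pics/s3.png

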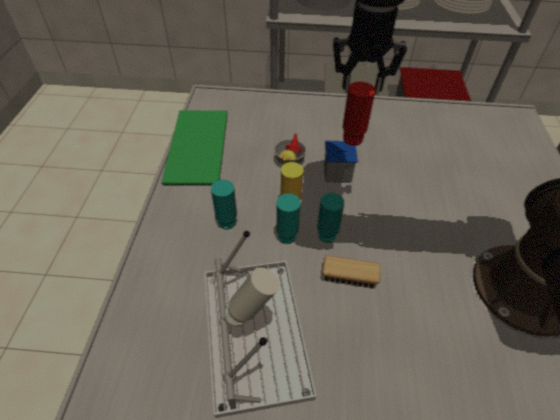

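Red is held at width 0.627 (~53–56 mm), and w3 shows it centred between the pads at (282,290). It goes on the left peg.

```bash
cat >> h.py <<'E'
def go_pre(tip):
    u=u_of(np.load('rack.npy')); rot=pegrot(u,-np.pi)
    robot.move_to(tip+u*155,rot); return u,rot
E
python3 - <<'E'
from h import *
d=np.load('pts.npz'); tip=np.array([574,268.5,203.7])
u,rot=go_pre(tip)
robot.move_straight(tip+u*118,rot,v=120)
wgrab('w4');save('s4',cams.grab_frame('side'));save('t4',cams.grab_frame('top')); print(telemetry.current_clock(),telemetry.current_tool_pos(),telemetry.current_force())
print(proj('side',[tip,tip+u*118-u*95-u*1]),proj('top',[tip,tip+u*22]))
a=cv2.imread('pics/s4.png')[200:400,170:370];b=cv2.imread('pics/t4.png')[120:260,90:260]
cv2.imwrite('pics/st4.png',np.hstack([cv2.resize(a,(400,400)),cv2.resize(b,(400,400))]))
E
```

```text
11.2 [522.3490308  255.24349636 309.89429271] [ 0.14126604  0.22550198 -0.76743868]
[[264.46926485 338.93306243]
 [270.65192578 332.53007565]] [[151.52172825 206.40534878]
 [150.56836909 208.92031915]]
```

View pics/st4.png

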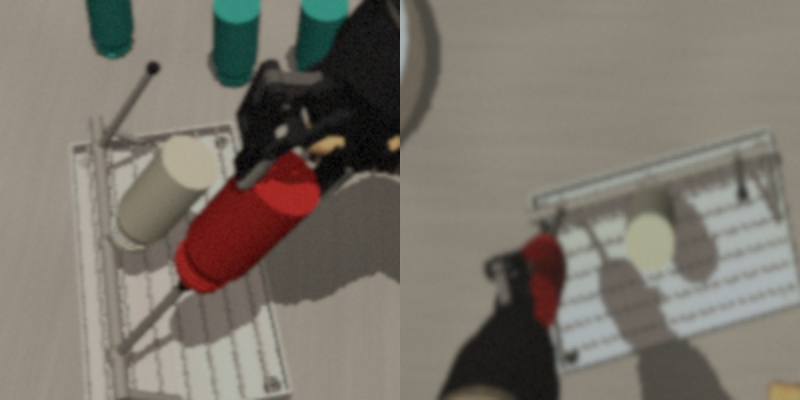

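View pics/w4.png

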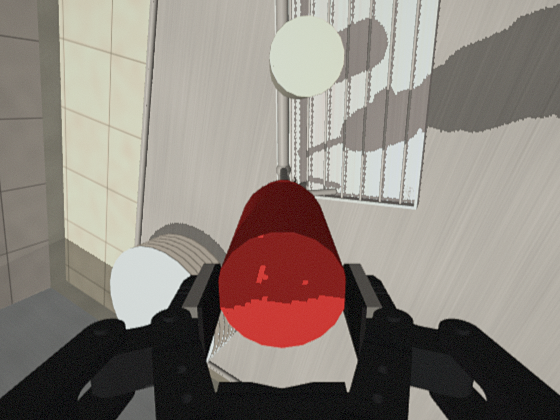

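The bottle's axis lines up with the peg: side crop (183,288), wrist view peg foot (284,175) under bottle centre column 282. Inserting.

```bash
python3 - <<'E'
from h import *
tip=np.array([574,268.5,203.7]); u=u_of(np.load('rack.npy')); rot=pegrot(u,-np.pi)
f=lambda:np.round(telemetry.current_force(),1)
print(robot.move_straight(tip-u*10,v=70,contact_N=8),f())
d=(np.array(telemetry.current_tool_pos())-tip)@u; print('d',d)
if d<0:
    print(robot.move_straight(tip-u*45,v=25,contact_N=6),f())
    d=(np.array(telemetry.current_tool_pos())-tip)@u; print('d',d)
save('s5',cams.grab_frame('side'));save('t5',cams.grab_frame('top')); print(telemetry.current_clock())
a=cv2.imread('pics/s5.png')[200:400,170:370];b=cv2.imread('pics/t5.png')[120:260,90:260]
cv2.imwrite('pics/st5.png',np.hstack([cv2.resize(a,(400,400)),cv2.resize(b,(400,400))]))
E
```

```text
False [ 0.6  0.1 -0.3]
d -9.607315372879308
True [-4.3 -0.9  5.8]
d -30.257377654855173
14.125
```

View pics/st5.png

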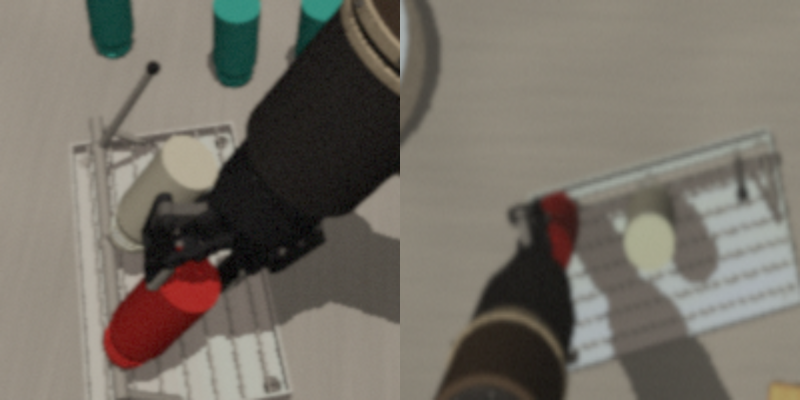

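Contact came at 30.3 mm below the tip, with 31.3 mm expected, so the bottle is fully down. I release, back off along the peg and check.

```bash
python3 - <<'E'
from h import *
tip=np.array([574,268.5,203.7]); u=u_of(np.load('rack.npy'))
jaws.command_gripper(1.0); print(telemetry.current_width())
robot.move_straight(tip+u*60,v=100)
robot.move_straight(tip+u*130,v=200)
robot.move_to([500,-120,380],down(np.pi))
save('s6',cams.grab_frame('side'));save('t6',cams.grab_frame('top')); wgrab('w6');print(telemetry.current_clock())
a=cv2.imread('pics/s6.png')[200:400,170:370];b=cv2.imread('pics/t6.png')[120:260,90:260]
cv2.imwrite('pics/st6.png',np.hstack([cv2.resize(a,(400,400)),cv2.resize(b,(400,400))]))
E
```

```text
1.0035998568616387
17.6583
```

View pics/st6.png

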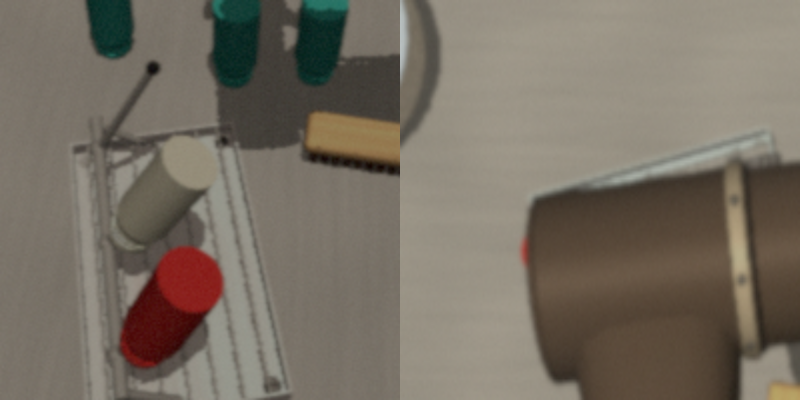

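View pics/w6.png

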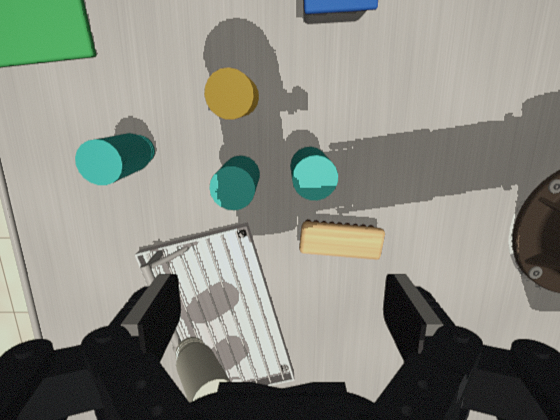

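Red hangs like the white bottle (top at side crop (190,280)). Yellow still stands at w6 (230,92). Picking yellow.

```bash
python3 - <<'E'
from h import *
y=np.load('pts.npz')['y']; print(y,watz('w6',(230,92),130))
robot.move_to([y[0],y[1],230],down(np.pi))
print(robot.move_straight([y[0],y[1],95],v=120,contact_N=6),telemetry.current_tool_pos())
jaws.command_gripper(0.0); print(telemetry.current_width())
robot.move_straight([y[0],y[1],330],v=150)
wgrab('w7'); print(telemetry.current_width())
tip=np.array([630,57,203.7])
u,rot=go_pre(tip)
robot.move_straight(tip+u*118,rot,v=120)
wgrab('w8');save('s8',cams.grab_frame('side')); print(telemetry.current_clock(),telemetry.current_width())
a=cv2.imread('pics/s8.png')[150:390,170:370];b=cv2.imread('pics/w8.png')
cv2.imwrite('pics/st8.png',np.hstack([cv2.resize(a,(333,400)),cv2.resize(b,(460,400))]))
E
```

```text
[ 557.33930289 -208.89389577  130.        ] [ 557.24993374 -207.88717068  130.        ]
False [ 557.91914344 -208.9345983    95.83106324]
0.624192684227894
0.6256703305365844
23.4 0.6210260429513804
```

View pics/st8.png

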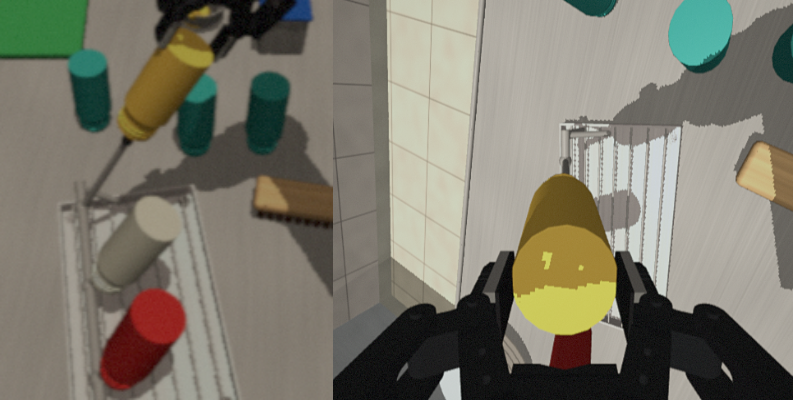

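Yellow is held and aligned: the peg enters the mouth at crop (130,140), and the peg foot in the wrist view (565,165) is under the bottle's centre column. Inserting.

```bash
python3 - <<'E'
from h import *
tip=np.array([630,57,203.7]); u=u_of(np.load('rack.npy'))
f=lambda:np.round(telemetry.current_force(),1)
print(robot.move_straight(tip-u*10,v=70,contact_N=8),f())
d=(np.array(telemetry.current_tool_pos())-tip)@u; print('d',d)
if d<0:
    print(robot.move_straight(tip-u*45,v=25,contact_N=6),f())
    d=(np.array(telemetry.current_tool_pos())-tip)@u; print('d',d)
    if -40<d<-22:
        jaws.command_gripper(1.0); print(telemetry.current_width())
        robot.move_straight(tip+u*60,v=100)
        robot.move_straight(tip+u*130,v=200)
        robot.move_to([430,-300,380],down(np.pi))
save('s9',cams.grab_frame('side'));save('t9',cams.grab_frame('top')); print(telemetry.current_clock())
a=cv2.imread('pics/s9.png')[130:400,170:400];b=cv2.imread('pics/t9.png')[140:310,130:430]
cv2.imwrite('pics/st9.png',np.hstack([cv2.resize(a,(340,400)),cv2.resize(b,(460,400))]))
E
```

```text
False [-0.6 -0.6 -0.8]
d -9.607430995668516
True [-3.   0.7  5.3]
d -30.70696605552855
1.0005538144577732
29.6833
```

View pics/st9.png

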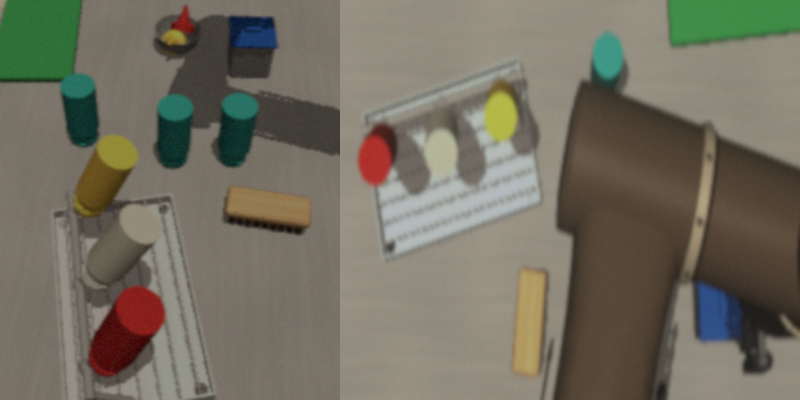

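Both bottles hang alongside the white one. Last check in numbers: the offset of each bottle's bottom from its peg tip, and whether anything else shifted.

```bash
python3 - <<'E'
from h import *
robot.wait(0.5)
S=cams.grab_frame('side');T=cams.grab_frame('top');save('s10',S);save('t10',T)
wh=lambda i:(i[...,0]>i[...,2]+12)&(i.sum(2)>380)
def cen(im,m,box):
    x0,y0,x1,y1=box; mm=np.zeros(im.shape[:2],np.uint8); mm[y0:y1,x0:x1]=m[y0:y1,x0:x1]
    n,l,st,c=cv2.connectedComponentsWithStats(mm); i=1+np.argmax(st[1:,4]); cs=cv2.findContours((l==i).astype(np.uint8),0,1)[0]
    return np.array(cv2.fitEllipse(max(cs,key=len))[0]),st[i]
S=S.astype(int);T=T.astype(int); u=u_of(np.load('rack.npy'))
sel={'red':lambda i,k:(i[...,0]>k)&(i[...,1]<80),'yel':lambda i,k:(i[...,0]>k)&(i[...,1]>k-25)&(i[...,2]<100),'white':lambda i,k:wh(i)}
bt={'red':(140,190,170,225),'yel':(228,170,250,205),'white':(180,190,212,222)}
bs={'red':(225,310,295,390),'yel':(215,215,265,280),'white':(225,260,285,330)}
tips={'red':np.array([574,268.5,203.7]),'yel':np.array([630,57,203.7]),'white':np.array([602,162.7,203.7])}
for n in sel:
    k={'red':120,'yel':145,'white':0}[n]
    a,sa=cen(T,sel[n](T,k),bt[n]); b,sb=cen(S,sel[n](S,140 if n!='white' else 0),bs[n])
    P,e=tri(a,b); d=P-tips[n]; print(n,a.round(1),sa[2:],b.round(1),sb[2:],P.round(1),'err',round(e,1),'along',round(d@u,1),'perp',round(np.linalg.norm(d-d@u*u),1), 'z-plane',atz('top',a,206).round(1))
S0=cv2.cvtColor(cv2.imread('pics/side0.png'),cv2.COLOR_BGR2RGB).astype(int);S9=cv2.cvtColor(cv2.imread('pics/s9.png'),cv2.COLOR_BGR2RGB).astype(int)
for n,(x0,y0,x1,y1) in {'white':(225,265,280,330),'tub':(322,138,360,180),'bowl':(272,130,308,166),'brush':(320,255,384,290)}.items():
    t=S0[y0:y1,x0:x1].astype(np.float32).mean(2); w=S[y0-10:y1+10,x0-10:x1+10].astype(np.float32).mean(2)
    r=cv2.matchTemplate(w,t,cv2.TM_CCOEFF_NORMED); m=cv2.minMaxLoc(r); print(n,round(m[1],3),np.array(m[3])-10)
print('s9-s10 diff',abs(S-S9)[210:400,200:300].mean(),telemetry.current_clock())
E
```

```text
Traceback (most recent call last):
cv2.error: OpenCV(4.12.0) /io/opencv/modules/imgproc/src/shapedescr.cpp:361: error: (-201:Incorrect size of input array) There should be at least 5 points to fit the ellipse in function 'fitEllipseNoDirect'
```

```bash
python3 - <<'E'
from h import *
S=cv2.cvtColor(cv2.imread('pics/s10.png'),cv2.COLOR_BGR2RGB).astype(int);T=cv2.cvtColor(cv2.imread('pics/t10.png'),cv2.COLOR_BGR2RGB).astype(int)
S0=cv2.cvtColor(cv2.imread('pics/side0.png'),cv2.COLOR_BGR2RGB).astype(int);S9=cv2.cvtColor(cv2.imread('pics/s9.png'),cv2.COLOR_BGR2RGB).astype(int)
for n,(x0,y0,x1,y1) in {'white':(225,265,280,330),'tub':(322,138,360,180),'bowl':(272,130,308,166),'brush':(320,255,384,290)}.items():
    t=S0[y0:y1,x0:x1].astype(np.float32).mean(2); w=S[y0-10:y1+10,x0-10:x1+10].astype(np.float32).mean(2)
    r=cv2.matchTemplate(w,t,cv2.TM_CCOEFF_NORMED); m=cv2.minMaxLoc(r); print(n,round(m[1],3),np.array(m[3])-10)
print('s9-s10 diff',abs(S-S9)[210:400,200:300].mean())
a=cv2.imread('pics/s10.png')[215:395,205:305];b=cv2.imread('pics/t10.png')[150:240,135:265]
cv2.imwrite('pics/sA.png',cv2.resize(a,None,fx=3.3,fy=3.3,interpolation=2)); cv2.imwrite('pics/tA.png',cv2.resize(b,None,fx=6,fy=6,interpolation=2))
E
```

```text
white 0.807 [0 0]
tub 0.783 [0 0]
bowl 0.774 [0 0]
brush 0.996 [0 0]
s9-s10 diff 2.0924736842105265
```

View pics/sA.png

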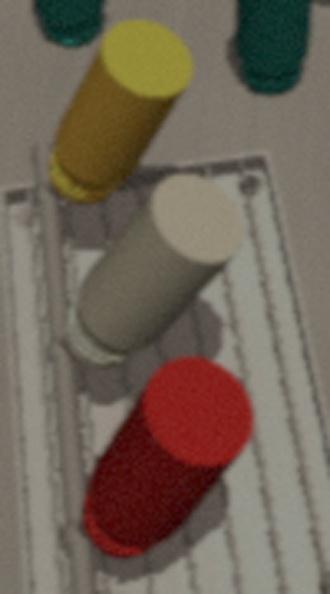

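View pics/tA.png

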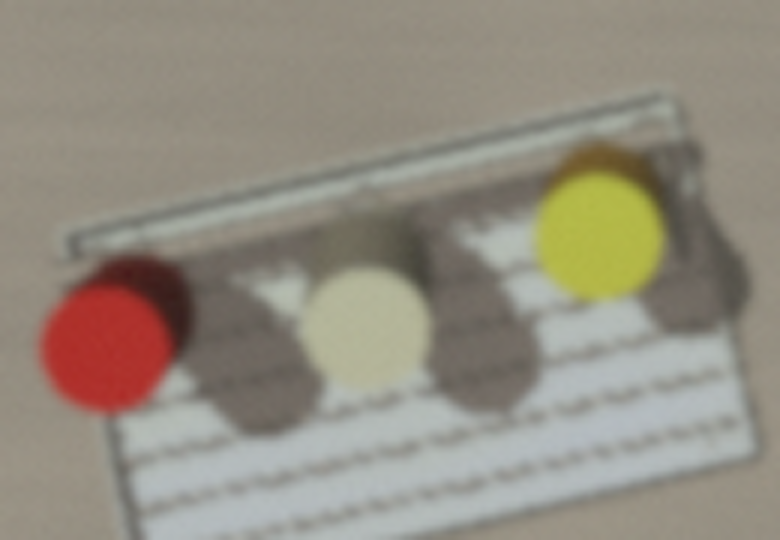

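```bash
python3 - <<'E'
from h import *
u=u_of(np.load('rack.npy'))
tt={'red':(107,347),'white':(366,328),'yel':(600,235)}; ss={'red':(200,410),'white':(197,219),'yel':(147,59)}
tips={'red':[574,268.5,203.7],'yel':[630,57,203.7],'white':[602,162.7,203.7]}
for n in tt:
    a=np.array(tt[n])/6+[135,150]; b=np.array(ss[n])/3.3+[205,215]; P,e=tri(a,b); d=P-np.array(tips[n])
    print(n,P.round(1),round(e,1),'along',round(d@u,1),'dist',np.linalg.norm(d-3*u).round(1),d.round(1))
E
```

```text
red [571.9 266.2 197.6] 1.3 along -4.3 dist 9.0 [-2.1 -2.3 -6.1]
white [585.1 155.5 189.9] 3.3 along -4.0 dist 23.7 [-16.9  -7.2 -13.8]
yel [626.5  54.3 197.1] 1.9 along -4.0 dist 9.8 [-3.5 -2.7 -6.6]
```

```bash
python3 - <<'E'
from h import *
print(telemetry.current_clock(),telemetry.current_width()); job_done()
E
```

```text
30.2833 0.9957921998091096
the job is handed in; nothing more can be done
```

The red bottle now hangs on the left peg and the yellow bottle on the right one. Both are fully down and released, and I handed the job in at about 30 s of the 61 s allowed.

**Depth:** The tool felt contact 30.3 mm (red) and 30.7 mm (yellow) below the peg tip. I expected about 31 mm, so the pegs met the bottle bottoms.

**Position:** After release, the two camera views together put each bottle bottom about 9–10 mm from its peg tip (limit 30 mm). Heights measured this way read about 10 mm low throughout, so the true distance is probably smaller. I did not measure the mouths; in the pictures they sit round the pegs.

**At rest:** The last two side pictures differ by little more than image noise. The gripper was open and well clear.

**Other objects:** Comparing the side view before and after, the white bottle, tub, bowl and brush show no pixel shift. The match was weaker for the white bottle, tub and bowl (about 0.8), probably because of new shadows or occlusion.

**Failed check:** My automatic ellipse fit for the final bottle positions stopped with an error. I used centres read by eye from enlarged pictures instead.

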